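# Tip a carrier of moulded parts into the feeder's hopper and start it

### The job

Pick up the blue carrier by its orange grip without losing any of the five moulded parts in it, and tip them all into the open hopper of the white feeder. Then set the empty carrier down upright, wholly on the green mat, let go of it, and only after that press the feeder's green button fully in and let it spring back. Leave the red button and everything else on the bench alone.

Things in the scene. Friction and masses are not known exactly. Their poses are not given: they have to be found in the camera images.
- carrier: Blue open tray, 161 (x) x 160 (y) mm, 0.24 kg empty. Origin: middle of the underside, z up. Floor 4 mm thick, flat from x = -45 to +72 mm. Back wall (x = +70 mm) and side walls (y = +-78 mm) 45 mm high. On its -x side no wall but a ramp rising outward at 30 degrees to the pouring lip: the parts leave over it when the -x side is tipped down.
- carrier_grip (a point): Centre of the orange grip, 115 mm above the carrier's origin, axes as the carrier's. Flat bar 84 mm long (carrier y), 12 mm thick, 38 mm high, leaning 35 degrees: its top leans to carrier +x (height along (sin 35, 0, cos 35)); pinch its broad faces, normal (cos 35, 0, -sin 35). A 12 x 14 mm crossbar runs from its ends to uprights at y = +-78 mm.
- carrier_lip (a point): Middle of the pouring lip's edge, at (-89, 0, 29) mm in the carrier's frame.
- part1: Moulded part in the carrier, origin at its centre: yellow and black block 28 x 62 (y) x 28 mm, 45 g.
- part2: Moulded part in the carrier, origin at its centre: yellow and black block 28 x 62 (y) x 28 mm, 45 g.
- part3: Moulded part in the carrier, origin at its centre: red and white cylinder 28 mm across, 62 mm long along its y axis, 45 g.
- part4: Moulded part in the carrier, origin at its centre: red and white cylinder 28 mm across, 62 mm long along its y axis, 45 g.
- part5: Moulded part in the carrier, origin at its centre: red and white cylinder 28 mm across, 62 mm long along its y axis, 45 g.
- feeder: White feeder, fixed. Origin on the bench under the hopper's centre. Hopper: open box, yellow rim 130 mm up, outside 240 (x) x 250 (y) mm, walls 6 mm; inside, steel slopes lead down to a floor 20 mm up. On its -x side (x -120 to -205 mm, y +-100 mm) a steel panel with two buttons rises from 60 to 135 mm, normal (-sin 35, 0, cos 35).
- green_button (a joint): Travel of the green start button, 0 out, 0.006 m fully in, sprung, about 5 N. It moves along the panel's normal.
- green_button_top (a point): Centre of the green button's cap (34 mm across, on a 50 mm aluminium ring, 18 mm above the panel when out; the ring is 12 mm high); the point's z axis points out of the panel along its normal. At feeder y = +58 mm.
- red_button (a joint): Travel of the red stop button (same size, at feeder y = -58 mm); leave it.
- mat: Flat green square mat, 240 x 240 x 3 mm, fixed on the bench; origin at the middle of its underside. The empty carrier goes here, turned any way about the vertical.
- wrench: Bystander, leave alone: steel wrench 140 mm long, lying.
- screwdriver: Bystander, leave alone: screwdriver 140 mm long, lying.
- mug: Bystander, leave alone: white mug 76 mm across, 90 mm high.
- mould_block: Bystander, leave alone: stepped metal mould block 70 x 100 mm, 55 mm high.
- jar: Bystander, leave alone: amber jar with white cap, 70 mm across, 90 mm high.
- spool: Bystander, leave alone: orange spool 90 mm across, 60 mm high.
Mind the look-alikes: they are no part of the job. What is shaped like the part2 but purple or turquoise is not meant.

How it is judged:
By the outcome, as a careful person would: the job done as asked, in the order asked, and still so for the second after the job is handed in, with the robot touching nothing.
It also fails if it takes over 70 s, if anything falls off the work surface, if the arm or the gripper's body presses on something with over 40 N, if the wrist force passes 120 N, or if a joint passes its speed limit or range.

### The arm

A 6-joint arm with a two-finger parallel gripper is mounted at the origin on the work surface. World frame = base frame: x ahead of the robot, y to its left, z up, the work surface at z = 0. Lengths are in m, angles in rad, forces in N, time in s.
With the tool pointing down it reaches from about 0.35 to 0.975 m from the base axis. Payload 4.9 kg.
Tool frame: the origin (TCP) lies at the very end of the fingers, on their centre line; the grasp point (between the pads) lies 19 mm behind it; z points along the fingers, y is the line along which they close (so a half turn about z gives the same grasp; the last joint's range is limited). The gripper opens to 85 mm and grips with 20 to 120 N. Pads are 22 mm wide; open, the fingers measure 114 mm over their backs; the gripper's body (76 mm by 85 mm) begins 54 mm behind the grasp point. The pads swing forward as they close: fully open they stand 13 mm farther back than shut.
Start: joints at [1.032, 0.053, 1.613, -0, 1.476, -0.119], TCP at [0.255, 0.571, 0.204] pointing down, gripper open.
Joint ranges: [-3.01, 3.01], [-1.01, 2.22], [0.06, 2.58], [-1.02, 4.17], [0.09, 2.62], [-3.14, 3.14]. Speed limits (rad/s): [2.57, 2.57, 3.14, 3.14, 3.14, 3.14].

### API

Orientations are given as a unit quaternion [w, x, y, z].
In Python, from plant import monitor, vision, manip gives the robot as it stands. The module is installed in compiled form; this text tells all that it offers.
- The arm moves only by the tool arm_command, never from a script. Its argument "rows" is a list of rows, each a list of 3 entries, a list of its own where there are three numbers: the finger opening in mm, from 0 to 85.4, then the shift along the world's x, y, z in units of 30 cm (1.0 is 30 cm), then the turn, a rotation vector about the world's x, y, z in units of pi/2 rad (1.0 is pi/2 rad). In form: [[claw, [x, y, z], [wx, wy, wz]], ...]. A call has 1 to 12 rows; each row is the pose to reach, as a shift and turn from the pose commanded when the call began; what a row does not reach only later rows make up. A row lasts 1/12 s, in which the tool goes at most 41.7 mm and 7.16 degrees, less where a joint would pass 70% of its speed; a pose out of reach is approached as far as the arm can. A call with a number of a shift or a turn outside -1 to 1 is refused whole. A call with a gripper value outside its range is refused whole. The fingers move at their own pace and stop on an object; the grip force is fixed at half the most. Time passes only in rows, so rows that repeat a pose let the fingers close. It gives the time, the measured TCP pose, the force, the opening and the grip force at its end, in the units of the state.
- monitor.state(): the state, without advancing time (a new reading comes with each control period).
- vision.grab_frame(name): name is "scene" or "top" or "wrist"; returns a dict with "color" (384x512x3 uint8, red, green, blue), "z_map" (384x512 float32, m along the optical axis (not along the pixel's ray), 0 where there is no reading), "mtx" (3x3 intrinsics, pixels), "R" (3x3) and "t" (3): a world point X has camera coordinates R X + t. Camera axes: x right, y down, z forward; pixel columns grow to the right and rows downward; lengths in m; the calibration is good to about 2 mm. A picture is of the moment at which its call begins.
- manip.job_done(): hands the job in; it is judged then, once.
The state is a dict: "time": time; "joint_pos": joint angles; "joint_vel": joint speeds; "joint_efforts": joint torques, N m; "tool_pos": TCP position; "tool_rot": TCP orientation; "contact_force": force on the tool from outside, world axes, zero at the start; "ft_torque": the same for the moment, N m; "gripper_width": opening from 0.0 (shut) to 1.0 (fully open); "grasp_force": force on a finger pad.
Only numpy, scipy, OpenCV 4.12 (cv2) and the standard library are available. Lean on these libraries where they do the work, as an engineer would, in place of code of your own. Each camera call takes 0.05 s, during which the arm holds its last target. There are 200 camera calls.

## Working session

There is one attempt and no reset: what is moved stays moved. The work goes in short steps, Python scripts to look and compute and a tool call to move; the robot and the scene stay as the last step left them, time stands still between calls to the robot, and variables do not carry over. Pictures are saved under pics/ and viewed, at most 12 in all, crops included, and the job is handed in when it is done.

Besides the shell and the picture viewer there is one more tool, called after "Call:" in YAML: its name, and indented under it one key for each argument. arm_command: Moves the arm, as the interface text tells. Shifts and turns lie within -1 to 1; 1 stands for 30 cm of shift or pi/2 rad of turn. Its arguments: {"type":"object","properties":{"rows":{"type":"array"}},"required":["rows"]}

```bash
mkdir -p pics; cat > h.py <<'E'
import numpy as np, cv2, pickle
from plant import monitor, vision, manip
def grab(n):
    f=vision.grab_frame(n); pickle.dump(f,open(f'{n}.pkl','wb')); return f
def cloud(f):
    z=f['z_map']; h,w=z.shape; u,v=np.meshgrid(np.arange(w),np.arange(h))
    K=f['mtx']; c=np.stack([(u-K[0,2])/K[0,0]*z,(v-K[1,2])/K[1,1]*z,z],-1)
    return (c-f['t'])@f['R']
E
python3 - <<'E'
from h import *
for n in ['scene','top']:
    f=grab(n); cv2.imwrite(f'pics/{n}0.png',cv2.resize(f['color'][...,::-1],(800,600)))
    print(n,f['mtx'].round(1).tolist(),(-f['R'].T@f['t']).round(3),f['R'].round(2).tolist(),(f['z_map']>0).mean())
print(monitor.state())
E
```

```text
scene [[428.0, 0.0, 261.8], [0.0, 428.0, 190.5], [0.0, 0.0, 1.0]] [1.493 0.153 1.063] [[-0.17, 0.98, 0.01], [0.69, 0.13, -0.71], [-0.7, -0.11, -0.71]] 0.9960072835286459
top [[438.4, 0.0, 256.9], [0.0, 438.4, 193.0], [0.0, 0.0, 1.0]] [ 0.343 -0.     1.65 ] [[0.01, -1.0, 0.0], [-0.99, -0.01, -0.12], [0.12, -0.0, -0.99]] 0.9959309895833334
{'time': 0.1, 'joint_pos': array([ 1.03197891e+00,  5.33146756e-02,  1.61415914e+00,  4.19724818e-05,
        1.47600351e+00, -1.18975684e-01]), 'joint_vel': array([-0.00043473, -0.00040384, -0.0032646 ,  0.00014068, -0.00063954,
        0.00023997]), 'joint_efforts': array([-1.41254850e-04, -3.94907427e+01, -3.71361959e+01, -1.46210514e-04,
        3.93778275e-03,  2.17197208e-05]), 'tool_pos': array([0.2544159 , 0.5702006 , 0.20276977]), 'tool_rot': array([-3.24143647e-04,  2.08384372e-01,  9.78046556e-01, -8.85077851e-04]), 'contact_force': array([-0.92109102, -0.21735681,  0.35556503]), 'ft_torque': array([-0.00620006, -0.00411087, -0.02362243]), 'grasp_force': 0.0, 'gripper_width': 1.0058252413329285}
```

View pics/top0.png

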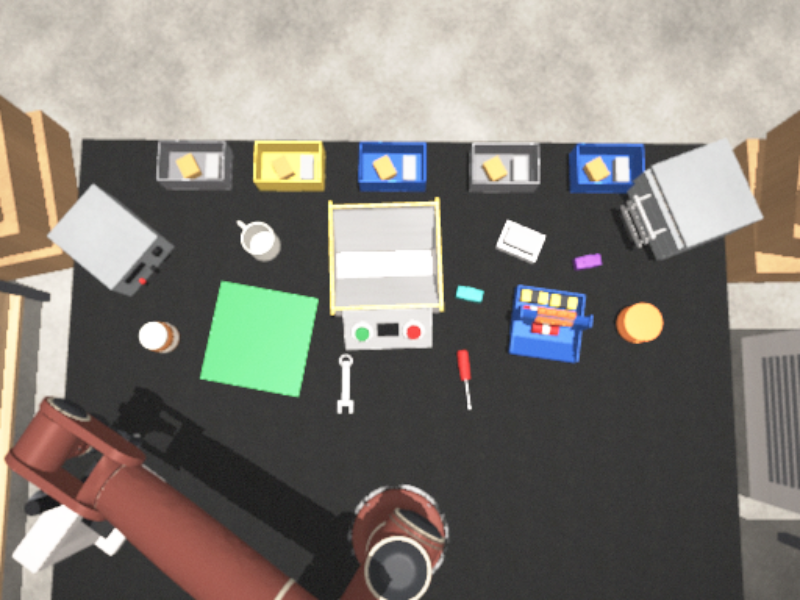

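View pics/scene0.png

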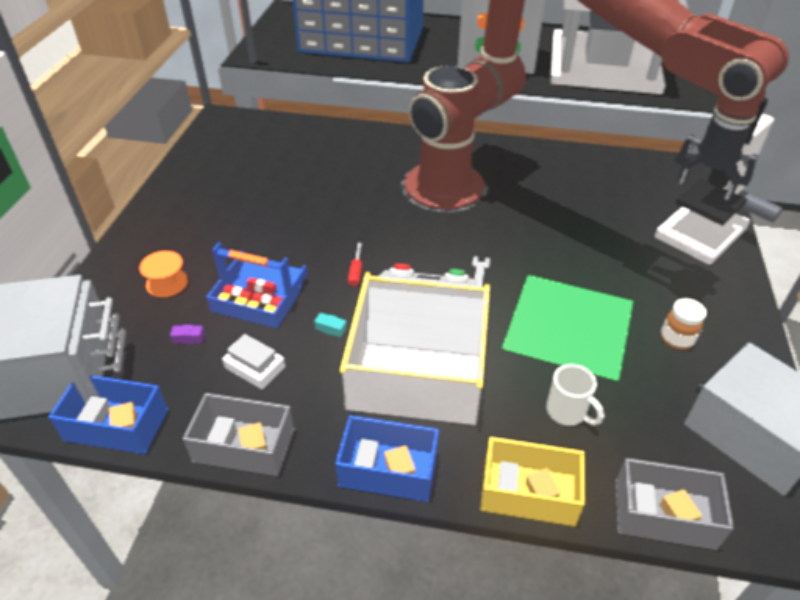

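The top view shows the carrier at (548,323), hopper (386,256), green button (362,333) and mat (260,338). The scene view shows the same things, with the carrier at (255,285) and green button at (457,273). Next I measure them.

```bash
cat > m.py <<'E'
from h import *
F={n:pickle.load(open(n+'.pkl','rb')) for n in ['top','scene']}
def sel(n,box,lo,hi,zr=(-.02,.3)):
    f=F[n]; P=cloud(f); hsv=cv2.cvtColor(f['color'],cv2.COLOR_RGB2HSV)
    m=cv2.inRange(hsv,lo,hi)>0
    u0,v0,u1,v1=[int(b*.64) for b in box]; k=np.zeros_like(m); k[v0:v1,u0:u1]=1
    m&=k&(P[...,2]>zr[0])&(P[...,2]<zr[1]); return P[m],m
def rect(p):
    r=cv2.minAreaRect((p[:,:2]*1000).astype(np.float32)); return np.round(r[0],1),np.round(r[1],1),round(r[2],1)
def show(name,p): print(name,len(p),'med',np.median(p,0).round(4),'z5-95',np.percentile(p[:,2],[5,95]).round(4),rect(p))
E
python3 - <<'E'
from m import *
B=((100,120,40),(125,255,255)); O=((5,120,120),(14,255,255)); G=((50,100,60),(80,255,255)); Y=((22,90,100),(35,255,255))
for n,c,mt,bt,hp in [('top',(500,270,600,370),(190,270,325,405),(345,318,378,345),(322,190,450,320)),('scene',(200,235,310,330),(500,270,640,380),(440,260,472,282),(335,268,495,420))]:
    print(n)
    show('blue',sel(n,c,*B)[0]); p=sel(n,c,*B,(.028,.06))[0]; show('blue walls',p)
    p=sel(n,c,*B,(.085,.16))[0]; show('blue high',p)
    p=sel(n,c,*O,(.085,.16))[0]; show('orange',p); 
    c0=p.mean(0); print(np.linalg.svd(p-c0,full_matrices=False)[2].round(3), c0.round(4))
    show('mat',sel(n,mt,*G)[0]); show('greenb',sel(n,bt,*G)[0]); show('rim',sel(n,hp,*Y,(.12,.14))[0])
ims=[]
for n,c in [('top',(490,260,610,380)),('scene',(195,225,315,345))]:
    u0,v0,u1,v1=[int(b*.64) for b in c]; ims.append(cv2.resize(F[n]['color'][v0:v1,u0:u1,::-1],(400,400),interpolation=cv2.INTER_CUBIC))
cv2.imwrite('pics/crop.png',np.hstack(ims))
E
```

```text
top
blue 1343 med [ 0.4696 -0.3448  0.0164] z5-95 [-0.0018  0.1201] (array([ 498.9, -364.2]), array([200.2, 171.8]), 81.8)
blue walls 265 med [ 0.502  -0.346   0.0409] z5-95 [0.0291 0.0509] (array([ 498.3, -344.7]), array([162.3, 162.5]), 82.2)
blue high 129 med [ 0.5066 -0.3919  0.1204] z5-95 [0.0975 0.1311] (array([ 506.9, -346. ]), array([161.3,  27.8]), 82.1)
orange 94 med [ 0.5    -0.3439  0.1132] z5-95 [0.1028 0.133 ] (array([ 505.3, -346.7]), array([84.6, 27.8]), 82.8)
[[-0.173 -0.984 -0.052]
 [-0.582  0.144 -0.801]
 [-0.795  0.108  0.597]] [ 0.5019 -0.3443  0.1162]
mat 4147 med [0.4597 0.3405 0.0032] z5-95 [-0.0031  0.0095] (array([460.7, 340.5]), array([244.9, 244.4]), 79.7)
greenb 54 med [0.4641 0.0874 0.1179] z5-95 [0.109  0.1273] (array([462.7,  85.9]), array([23.4, 25.2]), 1.5)
rim 98 med [0.7058 0.1571 0.1307] z5-95 [0.1232 0.1353] (array([641.9,  39. ]), array([257.6, 249.4]), 2.3)
scene
blue 1412 med [ 0.5054 -0.353   0.0255] z5-95 [0.0035 0.1208] (array([ 466.9, -399.8]), array([268.8, 223.1]), 82.0)
blue walls 429 med [ 0.5391 -0.3569  0.0386] z5-95 [0.0288 0.0505] (array([ 498.9, -351.9]), array([164. , 165.4]), 82.4)
blue high 174 med [ 0.5084 -0.3018  0.119 ] z5-95 [0.088  0.1316] (array([ 505.7, -352. ]), array([163.3,  30.6]), 82.0)
orange 37 med [ 0.5162 -0.3582  0.1269] z5-95 [0.1169 0.1363] (array([ 515. , -353.8]), array([82.9, 15.5]), 84.3)
[[ 0.139  0.99   0.012]
 [ 0.167 -0.035  0.985]
 [ 0.976 -0.135 -0.171]] [ 0.5161 -0.353   0.1264]
mat 3778 med [0.4675 0.3369 0.003 ] z5-95 [-0.0009  0.0068] (array([455.6, 335.9]), array([245.4, 254.8]), 80.0)
greenb 28 med [0.4695 0.0815 0.1213] z5-95 [0.1096 0.1262] (array([403.4,  85.5]), array([ 25.9, 152.2]), 87.4)
rim 383 med [ 0.6352 -0.073   0.1298] z5-95 [0.1243 0.1336] (array([639.2,  30.6]), array([265.7, 251. ]), 2.4)
```

View pics/crop.png

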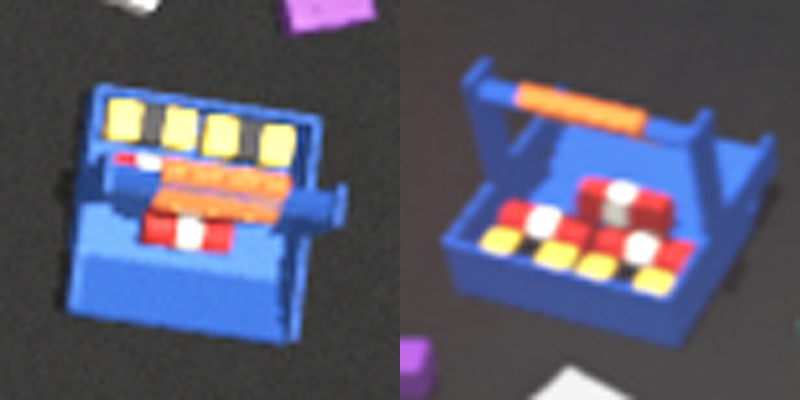

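The crops show the lip facing the robot, and the blocks and cylinders by the back wall. The grip is at about (0.507, -0.349, 0.115) with the carrier yawed about -8°, and heights agree with the text. I'll start moving now.

Call:
arm_command:
  rows:
    - [85,[0.1,-0.1,0.15],[0,0,0]]
    - [85,[0.667,-0.933,0.567],[0,0,0]]
    - [85,[0.667,-0.933,0.567],[0,0,0]]
    - [85,[0.667,-0.933,0.567],[0,0,0]]
    - [85,[0.667,-0.933,0.567],[0,0,0]]
    - [85,[0.667,-0.933,0.567],[0,0,0]]
    - [85,[0.667,-0.933,0.567],[0,0,0]]
    - [85,[0.667,-0.933,0.567],[0,0,0]]
    - [85,[0.667,-0.933,0.567],[0,0,0]]
    - [85,[0.667,-0.933,0.567],[0,0,0]]
    - [85,[0.667,-0.933,0.567],[0,0,0]]

```text
time: 1.02
tool_pos: [0.4567, 0.2889, 0.3756]
tool_rot: [0.001, 0.211, 0.978, 0.001]
contact_force: [-1.2, 0.5, -0.1]
gripper_width: 0.997
grasp_force: 0.0
```

```bash
cat >> h.py <<'E'
from scipy.spatial.transform import Rotation as Ro
def pose():
    s=monitor.state(); q=s['tool_rot']; return np.array(s['tool_pos']),Ro.from_quat([q[1],q[2],q[3],q[0]])
def carrier(psi,th):   # carrier rotation: yaw psi, lip tipped down by th (deg)
    return Ro.from_euler('z',psi,degrees=True)*Ro.from_euler('y',-th,degrees=True)
S,C=np.sin(np.radians(35)),np.cos(np.radians(35)); H=np.array([S,0,C]); N=np.array([C,0,-S])
def tool(psi,th,flip=1): # tool rotation holding the grip
    y=flip*N; z=-H; M=np.stack([np.cross(y,z),y,z],1); return carrier(psi,th)*Ro.from_matrix(M)
def tcp(grip,psi,th,back=0): return np.array(grip)+carrier(psi,th).apply(H)*(back-.019)
def go(P,R):
    p,r=pose(); d=(P-p)/.3; w=(R*r.inv()).as_rotvec()/(np.pi/2)
    print('shift',d.round(3),'turn',w.round(3),'rows',round(np.linalg.norm(P-p)/.0417,1),round(np.linalg.norm(w)*90/7.16,1))
E
python3 - <<'E'
from h import *
print(pose()[0],monitor.state()['joint_pos'].round(2))
g=[.507,-.349,.115]
for f in (1,-1): go(tcp(g,-8,0,.12),tool(-8,0,f))
E
```

```text
[0.45665768 0.2889148  0.37564331] [ 0.43 -0.19  1.57 -0.    1.77 -0.72]
shift [ 0.359 -2.153 -0.593] turn [-0.2    0.366 -0.792] rows 16.3 11.3
shift [ 0.359 -2.153 -0.593] turn [0.391 0.217 1.14 ] rows 16.3 15.4
```

Call:
arm_command:
  rows:
    - [85,[0.15,-1.0,0],[-0.1,0.18,-0.4]]
    - [85,[0.15,-1.0,0],[-0.1,0.18,-0.4]]
    - [85,[0.15,-1.0,0],[-0.1,0.18,-0.4]]
    - [85,[0.15,-1.0,0],[-0.1,0.18,-0.4]]
    - [85,[0.15,-1.0,0],[-0.1,0.18,-0.4]]
    - [85,[0.15,-1.0,0],[-0.1,0.18,-0.4]]
    - [85,[0.15,-1.0,0],[-0.1,0.18,-0.4]]
    - [85,[0.15,-1.0,0],[-0.1,0.18,-0.4]]

```text
time: 1.68
tool_pos: [0.5, -0.0122, 0.3715]
tool_rot: [-0.121, 0.498, 0.852, -0.105]
contact_force: [0.0, 0.1, 0.4]
gripper_width: 0.997
grasp_force: 0.0
```

```bash
python3 - <<'E'
from h import *
print(pose()[0],monitor.state()['joint_pos'].round(2))
g=[.507,-.349,.115]
go(tcp(g,-8,0,.12)+[0,0,.08],tool(-8,0))
E
```

```text
[ 0.50001404 -0.01222697  0.37146417] [-0.12 -0.06  1.48 -0.11  2.03 -0.66]
shift [ 0.215 -1.149 -0.312] turn [-0.099  0.182 -0.393] rows 8.7 5.6
```

Call:
arm_command:
  rows:
    - [85,[0.2,-0.95,-0.15],[-0.099,0.182,-0.393]]
    - [85,[0.2,-0.95,-0.15],[-0.099,0.182,-0.393]]
    - [85,[0.2,-0.95,-0.15],[-0.099,0.182,-0.393]]
    - [85,[0.2,-0.95,-0.15],[-0.099,0.182,-0.393]]
    - [85,[0.2,-0.95,-0.15],[-0.099,0.182,-0.393]]
    - [85,[0.2,-0.95,-0.15],[-0.099,0.182,-0.393]]
    - [85,[0.2,-0.95,-0.15],[-0.099,0.182,-0.393]]
    - [85,[0.2,-0.95,-0.15],[-0.099,0.182,-0.393]]
    - [85,[0.2,-0.95,-0.15],[-0.099,0.182,-0.393]]

```text
time: 2.43
tool_pos: [0.56, -0.2945, 0.3253]
tool_rot: [-0.228, 0.719, 0.627, -0.197]
contact_force: [0.5, 0.1, -1.5]
gripper_width: 0.994
grasp_force: 0.0
```

```bash
python3 - <<'E'
from h import *
print(pose()[0],monitor.state()['joint_pos'].round(2))
g=[.507,-.349,.115]
go(tcp(g,-8,0,.12),tool(-8,0))
f=grab('wrist'); cv2.imwrite('pics/w0.png',f['color'][...,::-1])
print((-f['R'].T@f['t']).round(3))
hsv=cv2.cvtColor(f['color'],cv2.COLOR_RGB2HSV); m=cv2.inRange(hsv,(5,120,110),(14,255,255))>0
P=cloud(f); q=m&(P[...,2]>.08)&(P[...,2]<.16)&(P[...,1]>-.42)&(P[...,1]<-.28); p=P[q]
print(len(p),p.mean(0).round(4),cv2.minAreaRect((p[:,:2]*1000).astype(np.float32)),np.percentile(p[:,2],[3,97]).round(4)); print(np.linalg.svd(p-p.mean(0),full_matrices=False)[2].round(3))
E
```

```text
[ 0.55998337 -0.29454308  0.32532774] [-0.5   0.44  1.05 -0.26  2.21 -0.46]
shift [ 0.015 -0.208 -0.425] turn [-0.002 -0.    -0.001] rows 3.4 0.0
[ 0.667 -0.227  0.466]
11 [ 0.5168 -0.3117  0.127 ] ((520.87890625, -317.8088073730469), (10.104232788085938, 23.081361770629883), 23.335721969604492) [0.1239 0.1293]
[[ 0.335 -0.942 -0.03 ]
 [-0.887 -0.326  0.327]
 [-0.318 -0.082 -0.945]]
```

View pics/w0.png

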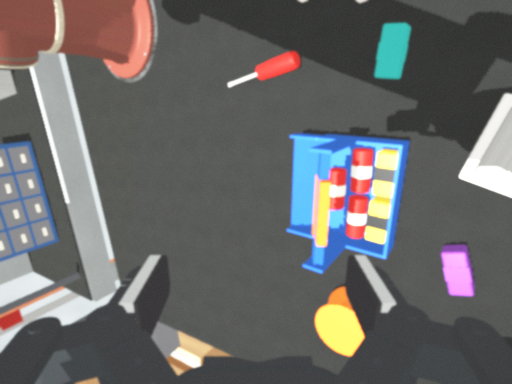

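The wrist view shows the grip edge-on at (321,180)–(321,247), with the three cylinders and two blocks beside it.

```bash
cat > wg.py <<'E'
from h import *
f=pickle.load(open('wrist.pkl','rb'))
hsv=cv2.cvtColor(f['color'],cv2.COLOR_RGB2HSV); m=cv2.inRange(hsv,(0,90,110),(28,255,255))>0
P=cloud(f); q=m&(P[...,2]>.08)&(P[...,2]<.15)&(P[...,1]>-.42)&(P[...,1]<-.28)&(P[...,0]>.46)&(P[...,0]<.56); p=P[q]
print(len(p),p.mean(0).round(4),cv2.minAreaRect((p[:,:2]*1000).astype(np.float32)),np.percentile(p[:,2],[3,97]).round(4)); print(np.linalg.svd(p-p.mean(0),full_matrices=False)[2].round(3))
b=cv2.inRange(hsv,(100,120,40),(125,255,255))>0
b&=(P[...,2]>.03)&(P[...,2]<.055)&(P[...,1]>-.47)&(P[...,1]<-.24)&(P[...,0]>.38)&(P[...,0]<.62)
print('walls',cv2.minAreaRect((P[b][:,:2]*1000).astype(np.float32)))
E
python3 wg.py
```

```text
497 [ 0.5111 -0.352   0.13  ] ((503.8175354003906, -349.0726318359375), (82.10968017578125, 29.48201560974121), 81.99188995361328) [0.1131 0.1349]
[[-0.159 -0.987 -0.023]
 [-0.823  0.146 -0.549]
 [-0.545  0.069  0.836]]
walls ((495.00250244140625, -349.4655456542969), (160.9654083251953, 160.4136199951172), 82.22962188720703)
```

Call:
arm_command:
  rows:
    - [85,[0.015,-0.2,-0.2],[0,0,0]]
    - [85,[0.015,-0.2,-0.3],[0,0,0]]
    - [85,[0.015,-0.2,-0.3],[0,0,0]]
    - [85,[0.015,-0.2,-0.3],[0,0,0]]

```text
time: 2.82
tool_pos: [0.5627, -0.3521, 0.2325]
tool_rot: [-0.23, 0.717, 0.627, -0.198]
contact_force: [-0.1, 0.7, -2.4]
gripper_width: 0.995
grasp_force: 0.0
```

Wrist measurement: the wall centre gives an origin of (0.503,-0.351). I'll use the grip at (0.505,-0.350,0.115).

```bash
python3 - <<'E'
from h import *
print(monitor.state()['joint_pos'].round(2))
g=[.505,-.350,.115]
go(tcp(g,-8,0,.06),tool(-8,0));go(tcp(g,-8,0,0),tool(-8,0))
E
```

```text
[-0.56  0.54  1.07 -0.27  2.09 -0.5 ]
shift [-0.115 -0.004 -0.28 ] turn [-0.004 -0.003 -0.003] rows 2.2 0.1
shift [-0.228  0.012 -0.443] turn [-0.004 -0.003 -0.003] rows 3.6 0.1
```

Call:
arm_command:
  rows:
    - [85,[-0.058,0,-0.14],[0,0,0]]
    - [85,[-0.115,0,-0.28],[0,0,0]]
    - [85,[-0.15,0.004,-0.33],[0,0,0]]
    - [85,[-0.19,0.008,-0.386],[0,0,0]]
    - [85,[-0.228,0.012,-0.443],[0,0,0]]
    - [85,[-0.228,0.012,-0.443],[0,0,0]]
    - [85,[-0.228,0.012,-0.443],[0,0,0]]

```text
time: 3.4
tool_pos: [0.4966, -0.3487, 0.1078]
tool_rot: [-0.225, 0.719, 0.628, -0.196]
contact_force: [0.0, 0.1, -0.1]
gripper_width: 0.996
grasp_force: 0.0
```

```bash
python3 - <<'E'
from h import *
g=[.505,-.350,.115]
go(tcp(g,-8,0,0),tool(-8,0)); f=grab('wrist'); cv2.imwrite('pics/w1.png',f['color'][...,::-1])
E
python3 wg.py
```

```text
shift [-0.008  0.001 -0.028] turn [ 0.     0.003 -0.003] rows 0.2 0.1
3119 [ 0.514  -0.3494  0.1313] ((530.3638305664062, -352.93621826171875), (84.28401947021484, 49.10270309448242), 85.05123138427734) [0.1276 0.1347]
[[ 0.136  0.991 -0.014]
 [-0.908  0.13   0.399]
 [ 0.397 -0.042  0.917]]
walls ((494.56939697265625, -349.5710754394531), (160.68894958496094, 160.31112670898438), 82.1859130859375)
```

View pics/w1.png

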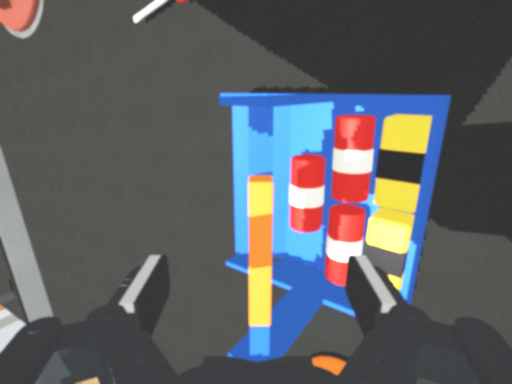

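The grip at (260,250) is midway between the fingers, which stand at u≈145 and 375. I close now.

Call:
arm_command:
  rows:
    - [85,[-0.01,0,-0.025],[0,0,0]]
    - [85,[-0.01,0,-0.025],[0,0,0]]
    - [0,[-0.01,0,-0.025],[0,0,0]]
    - [0,[-0.01,0,-0.025],[0,0,0]]
    - [0,[-0.01,0,-0.025],[0,0,0]]
    - [0,[-0.01,0,-0.025],[0,0,0]]
    - [0,[-0.01,0,-0.025],[0,0,0]]
    - [0,[-0.01,0,-0.025],[0,0,0]]
    - [0,[-0.01,0,-0.025],[0,0,0]]
    - [0,[-0.01,0,-0.025],[0,0,0]]
    - [0,[-0.01,0,-0.025],[0,0,0]]

```text
time: 4.37
tool_pos: [0.4922, -0.3506, 0.0996]
tool_rot: [-0.226, 0.719, 0.627, -0.197]
contact_force: [-4.5, 1.3, 4.6]
gripper_width: 0.117
grasp_force: 60.9
```

Call:
arm_command:
  rows:
    - [0,[0,0,0.02],[0,0,0]]
    - [0,[0,0,0.06],[0,0,0]]
    - [0,[0,0,0.11],[0,0,0]]
    - [0,[0,0,0.17],[0,0,0]]
    - [0,[0,0,0.24],[0,0,0]]
    - [0,[0,0,0.31],[0,0,0]]
    - [0,[0,0,0.38],[0,0,0]]
    - [0,[0,0,0.45],[0,0,0]]
    - [0,[0,0,0.51],[0,0,0]]
    - [0,[0,0,0.56],[0,0,0]]
    - [0,[0,0,0.59],[0,0,0]]
    - [0,[0,0,0.6],[0,0,0]]

```text
time: 5.37
tool_pos: [0.4936, -0.3509, 0.2811]
tool_rot: [-0.223, 0.72, 0.628, -0.196]
contact_force: [-0.3, -0.4, -3.9]
gripper_width: 0.115
grasp_force: 60.2
```

```bash
python3 - <<'E'
from h import *
print(pose()[0],monitor.state()['joint_pos'].round(2), monitor.state()['ft_torque'])
go(tcp([.535,.035,.30],2.3,0),tool(2.3,0))
go(tcp([.57,.035,.29],2.3,95),tool(2.3,95))
f=grab('wrist'); cv2.imwrite('pics/w2.png',f['color'][...,::-1])
print(pose()[1].as_matrix()[:,1:].round(3).tolist(), tool(-8,0).as_matrix()[:,1:].round(3).tolist())
E
```

```text
[ 0.49361869 -0.3509476   0.28111883] [-0.61  0.36  1.22 -0.3   2.09 -0.55] [-0.1468228  -0.69022931 -0.00254119]
shift [0.102 1.285 0.011] turn [0.001 0.005 0.112] rows 9.3 1.4
shift [ 0.309  1.289 -0.002] turn [-0.05  -1.051  0.086] rows 9.5 13.3
[[0.815, -0.563], [-0.112, 0.077], [-0.568, -0.823]] [[0.811, -0.568], [-0.114, 0.08], [-0.574, -0.819]]
```

View pics/w2.png

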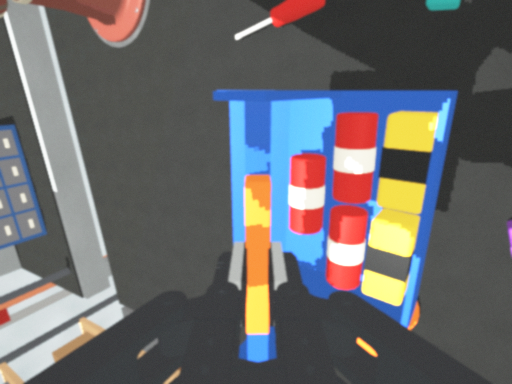

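The carrier is held level with all five parts in place (cylinders at u≈305–355, blocks at u≈400). Moving toward the hopper.

Call:
arm_command:
  rows:
    - [0,[0,0.02,0.01],[0,0,0.005]]
    - [0,[0,0.06,0.03],[0,0,0.015]]
    - [0,[0.005,0.13,0.05],[0,0,0.03]]
    - [0,[0.01,0.22,0.07],[0,0,0.04]]
    - [0,[0.015,0.32,0.09],[0,0,0.05]]
    - [0,[0.02,0.42,0.1],[0,0,0.06]]
    - [0,[0.03,0.52,0.1],[0,0,0.07]]
    - [0,[0.04,0.62,0.1],[0,0,0.08]]
    - [0,[0.05,0.72,0.1],[0,0,0.09]]
    - [0,[0.06,0.82,0.1],[0,0,0.1]]
    - [0,[0.07,0.9,0.1],[0,0,0.112]]
    - [0,[0.08,0.95,0.1],[0,0,0.112]]

```text
time: 6.42
tool_pos: [0.5161, -0.0617, 0.3081]
tool_rot: [-0.208, 0.659, 0.69, -0.216]
contact_force: [0.2, -0.4, -4.5]
gripper_width: 0.121
grasp_force: 60.2
```

Call:
arm_command:
  rows:
    - [0,[0,0.08,0],[0,0,0]]
    - [0,[0.01,0.16,0],[0,0,0]]
    - [0,[0.015,0.23,0],[0,0,0]]
    - [0,[0.02,0.29,0],[0,0,0]]
    - [0,[0.02,0.32,0],[0,0,0]]
    - [0,[0.02,0.335,0],[0,0,0]]
    - [0,[0.02,0.335,0],[0,0,0]]

```text
time: 7.0
tool_pos: [0.5224, 0.0357, 0.3083]
tool_rot: [-0.207, 0.661, 0.689, -0.216]
contact_force: [-0.3, 0.0, -4.0]
gripper_width: 0.117
grasp_force: 60.2
```

```bash
python3 - <<'E'
from h import *
print(pose()[0],monitor.state()['joint_pos'].round(2))
def lip(g,th): return np.array(g)+carrier(2.3,th).apply([-.089,0,-.086])
for th,x,z in [(20,.54,.32),(40,.55,.31),(55,.57,.29),(75,.58,.275),(95,.58,.27),(105,.58,.27)]:
    print(th,lip((x,.035,z),th).round(3)); go(tcp([x,.035,z],2.3,th),tool(2.3,th))
f=grab('top'); 
from m import *
show('rim',sel('top',(322,190,450,320),(22,90,100),(35,255,255),(.12,.14))[0])
E
```

```text
[0.52243063 0.03570731 0.30828368] [-0.05  0.2   1.37 -0.06  2.18 -0.11]
20 [0.486 0.033 0.209]
shift [ 0.042 -0.003 -0.022] turn [ 0.009 -0.22  -0.001] rows 0.3 2.8
40 [0.537 0.034 0.187]
shift [ 0.097 -0.002 -0.057] turn [ 0.018 -0.442 -0.001] rows 0.8 5.6
55 [0.589 0.036 0.168]
shift [ 0.18  -0.001 -0.12 ] turn [ 0.025 -0.609 -0.001] rows 1.6 7.7
75 [0.64  0.037 0.167]
shift [ 0.233 -0.001 -0.159] turn [ 0.034 -0.831 -0.001] rows 2.0 10.5
95 [0.673 0.039 0.189]
shift [ 0.247 -0.    -0.159] turn [ 4.300e-02 -1.053e+00 -1.000e-03] rows 2.1 13.2
105 [0.686 0.039 0.206]
shift [ 0.251  0.    -0.149] turn [ 4.700e-02 -1.164e+00 -1.000e-03] rows 2.1 14.6
rim 78 med [0.6841 0.158  0.13  ] z5-95 [0.1231 0.1342] (array([642.9,  39.1]), array([260. , 249.7]), 2.1)
```

```bash
python3 - <<'E'
from h import *
for th in (0,12,24,35,45,55,65,75,85,95,105):
    dx,_,dz=carrier(0,th).apply([-.089,0,-.086]); lx=min(.64,.55+.09*th/30) if th<95 else .65
    gx=lx-dx; gz=max(.172-dz,.27) if th>0 else .32
    print(th,gx.round(3),gz.round(3),lx); go(tcp([gx,.035,gz],2.3,th),tool(2.3,th))
E
```

```text
Traceback (most recent call last):
AttributeError: 'float' object has no attribute 'round'
```

```bash
python3 - <<'E'
from h import *
for th in (0,12,24,35,45,55,65,75,85,95,105):
    dx,_,dz=carrier(0,th).apply([-.089,0,-.086]); lx=min(.64,.55+.09*th/30) if th<95 else .65
    gx=lx-dx; gz=max(.172-dz,.27) if th>0 else .32
    print(th,round(gx,3),round(gz,3),lx); go(tcp([gx,.035,gz],2.3,th),tool(2.3,th))
E
```

```text
0 0.639 0.32 0.55
shift [ 0.352 -0.001 -0.013] turn [ 0.     0.002 -0.   ] rows 2.5 0.0
12 0.655 0.275 0.5860000000000001
shift [ 0.417 -0.001 -0.171] turn [ 0.005 -0.131 -0.   ] rows 3.2 1.6
24 0.668 0.287 0.6220000000000001
shift [ 0.474 -0.    -0.134] turn [ 0.011 -0.264 -0.   ] rows 3.5 3.3
35 0.664 0.293 0.64
shift [ 0.47   0.    -0.113] turn [ 0.016 -0.387 -0.   ] rows 3.5 4.9
45 0.642 0.296 0.64
shift [ 0.409  0.001 -0.104] turn [ 0.02  -0.498 -0.   ] rows 3.0 6.3
55 0.621 0.294 0.64
shift [ 0.348  0.001 -0.107] turn [ 0.025 -0.609 -0.   ] rows 2.6 7.7
65 0.6 0.289 0.64
shift [ 0.289  0.002 -0.119] turn [ 0.029 -0.72   0.   ] rows 2.2 9.1
75 0.58 0.28 0.64
shift [ 0.232  0.002 -0.142] turn [ 0.034 -0.831  0.   ] rows 2.0 10.4
85 0.562 0.27 0.64
shift [ 0.18   0.002 -0.169] turn [ 0.038 -0.942  0.   ] rows 1.8 11.8
95 0.557 0.27 0.65
shift [ 0.168  0.003 -0.16 ] turn [ 0.042 -1.053  0.   ] rows 1.7 13.2
105 0.544 0.27 0.65
shift [ 0.13   0.003 -0.15 ] turn [ 0.047 -1.164  0.   ] rows 1.4 14.6
```

Call:
arm_command:
  rows:
    - [0,[0.01,0,0],[0,0,0]]
    - [0,[0.04,0,0],[0,0,0]]
    - [0,[0.09,0,0],[0,0,0]]
    - [0,[0.15,0,0],[0,0,0]]
    - [0,[0.22,0,-0.01],[0,-0.02,0]]
    - [0,[0.29,0,-0.02],[0.002,-0.05,0]]
    - [0,[0.36,0,-0.04],[0.004,-0.08,0]]
    - [0,[0.42,0,-0.06],[0.005,-0.12,0]]
    - [0,[0.46,0,-0.08],[0.007,-0.16,0]]
    - [0,[0.475,0,-0.1],[0.009,-0.2,0]]
    - [0,[0.475,0,-0.11],[0.01,-0.235,0]]
    - [0,[0.475,0,-0.12],[0.011,-0.265,0]]

```text
time: 8.05
tool_pos: [0.6657, 0.0337, 0.2719]
tool_rot: [-0.066, 0.69, 0.717, -0.068]
contact_force: [-0.4, -0.3, -4.6]
gripper_width: 0.122
grasp_force: 60.1
```

```bash
python3 - <<'E'
from h import *
print(pose()[0],monitor.state()['joint_pos'].round(2))
for th,gx,gz in [(35,.664,.293),(45,.642,.296),(55,.621,.294),(65,.6,.289),(75,.58,.28),(85,.562,.27),(95,.557,.27),(105,.544,.27)]:
    print(th); go(tcp([gx,.035,gz],2.3,th),tool(2.3,th))
E
```

```text
[0.66571043 0.03370802 0.27189562] [-0.05  0.26  1.28 -0.02  1.79 -0.09]
35
shift [-0.006  0.004  0.007] turn [ 0.004 -0.121  0.001] rows 0.1 1.5
45
shift [-0.068  0.005  0.018] turn [ 0.008 -0.232  0.001] rows 0.5 2.9
55
shift [-0.127  0.005  0.014] turn [ 0.013 -0.343  0.001] rows 0.9 4.3
65
shift [-0.187  0.006  0.002] turn [ 0.017 -0.454  0.001] rows 1.3 5.7
75
shift [-0.245  0.006 -0.022] turn [ 0.022 -0.565  0.001] rows 1.8 7.1
85
shift [-0.297  0.006 -0.047] turn [ 0.026 -0.676  0.001] rows 2.2 8.5
95
shift [-0.308  0.007 -0.038] turn [ 0.03  -0.787  0.001] rows 2.2 9.9
105
shift [-0.346  0.007 -0.028] turn [ 0.035 -0.898  0.   ] rows 2.5 11.3
```

Call:
arm_command:
  rows:
    - [0,[-0.002,0,0.003],[0.002,-0.04,0]]
    - [0,[-0.004,0,0.005],[0.003,-0.08,0]]
    - [0,[-0.006,0.004,0.007],[0.004,-0.121,0]]
    - [0,[-0.026,0.004,0.011],[0.005,-0.158,0]]
    - [0,[-0.047,0.005,0.015],[0.007,-0.195,0]]
    - [0,[-0.068,0.005,0.018],[0.008,-0.232,0]]
    - [0,[-0.088,0.005,0.017],[0.01,-0.269,0]]
    - [0,[-0.108,0.005,0.016],[0.011,-0.306,0]]
    - [0,[-0.127,0.005,0.014],[0.013,-0.343,0]]
    - [0,[-0.147,0.005,0.01],[0.014,-0.38,0]]
    - [0,[-0.167,0.006,0.006],[0.016,-0.417,0]]
    - [0,[-0.187,0.006,0.002],[0.017,-0.454,0]]

```text
time: 9.05
tool_pos: [0.6089, 0.0357, 0.2738]
tool_rot: [0.18, 0.669, 0.696, 0.186]
contact_force: [0.0, -0.4, -2.4]
gripper_width: 0.118
grasp_force: 60.8
```

Call:
arm_command:
  rows:
    - [0,[-0.02,0,-0.008],[0.001,-0.037,0]]
    - [0,[-0.04,0,-0.016],[0.003,-0.074,0]]
    - [0,[-0.058,0,-0.024],[0.005,-0.111,0]]
    - [0,[-0.078,0,-0.032],[0.006,-0.148,0]]
    - [0,[-0.096,0,-0.04],[0.008,-0.185,0]]
    - [0,[-0.11,0,-0.049],[0.009,-0.222,0]]
    - [0,[-0.114,0,-0.046],[0.01,-0.259,0]]
    - [0,[-0.118,0,-0.043],[0.012,-0.296,0]]
    - [0,[-0.121,0,-0.04],[0.013,-0.333,0]]
    - [0,[-0.14,0,-0.036],[0.015,-0.388,0]]
    - [0,[-0.159,0,-0.03],[0.018,-0.444,0]]
    - [0,[-0.159,0,-0.03],[0.018,-0.444,0]]

```text
time: 10.05
tool_pos: [0.5589, 0.037, 0.256]
tool_rot: [0.394, 0.57, 0.593, 0.411]
contact_force: [0.1, 1.0, -5.8]
gripper_width: 0.117
grasp_force: 60.7
```

```bash
python3 - <<'E'
from h import *
print(pose()[0],monitor.state()['joint_pos'].round(2),monitor.state()['contact_force'])
a=grab('scene')['color'];b=grab('top')['color']
a=cv2.resize(a[130:290,170:340],(400,376));b=cv2.resize(b[110:250,190:340],(400,376))
cv2.imwrite('pics/pour.png',np.hstack([a,b])[...,::-1])
E
```

```text
[0.55886275 0.03696387 0.25603015] [-0.18 -0.93  2.55  0.61  0.37 -0.66] [ 0.07622724  0.96085189 -5.83002335]
```

View pics/pour.png

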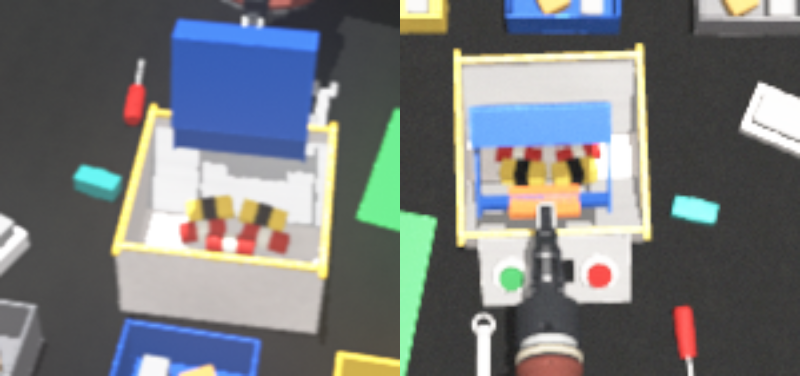

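The views show all five parts in the hopper (two blocks, three cylinders) and an empty carrier. Now I lift and level it.

```bash
python3 - <<'E'
from h import *
for th,g in [(60,(.58,.035,.36)),(0,(.56,.05,.37))]:
    go(tcp(g,2.3,th),tool(2.3,th))
E
```

```text
shift [ 0.089 -0.003  0.266] turn [-0.02   0.497  0.   ] rows 2.0 6.2
shift [-0.04   0.044  0.305] turn [-0.046  1.163  0.   ] rows 2.2 14.6
```

Call:
arm_command:
  rows:
    - [0,[0.01,0,0.04],[0,0,0]]
    - [0,[0.03,0,0.1],[0,0.03,0]]
    - [0,[0.06,0,0.17],[-0.003,0.08,0]]
    - [0,[0.089,0,0.24],[-0.006,0.15,0]]
    - [0,[0.089,0,0.27],[-0.009,0.22,0]]
    - [0,[0.089,0,0.29],[-0.012,0.29,0]]
    - [0,[0.089,0,0.3],[-0.015,0.36,0]]
    - [0,[0.089,0,0.3],[-0.018,0.43,0]]
    - [0,[0.089,0,0.3],[-0.02,0.5,0]]
    - [0,[0.089,0,0.3],[-0.023,0.57,0]]
    - [0,[0.08,0,0.3],[-0.025,0.64,0]]
    - [0,[0.07,0,0.3],[-0.028,0.71,0]]

```text
time: 11.15
tool_pos: [0.585, 0.0354, 0.3582]
tool_rot: [0.037, 0.693, 0.719, 0.036]
contact_force: [-0.1, -0.1, -1.6]
gripper_width: 0.114
grasp_force: 60.8
```

```bash
python3 - <<'E'
from h import *
print(pose()[0],monitor.state()['joint_pos'].round(2))
o=np.array([.458+.0085,.337,.118])
for z in (.25,.06,.02,0): go(tcp(o+[0,0,z],0,0),tool(0,0))
E
```

```text
[0.58503254 0.03539643 0.35824814] [-0.07 -0.16  1.57  0.01  1.63 -0.11]
shift [-0.431  1.005 -0.019] turn [-0.006  0.455 -0.023] rows 7.9 5.7
shift [-0.431  1.005 -0.653] turn [-0.006  0.455 -0.023] rows 9.2 5.7
shift [-0.431  1.005 -0.786] turn [-0.006  0.455 -0.023] rows 9.7 5.7
shift [-0.431  1.005 -0.853] turn [-0.006  0.455 -0.023] rows 10.0 5.7
```

Call:
arm_command:
  rows:
    - [0,[0,0.04,0],[0,0.04,0]]
    - [0,[-0.02,0.12,0],[0,0.1,0]]
    - [0,[-0.05,0.22,0],[0,0.16,0]]
    - [0,[-0.1,0.33,0],[0,0.22,0]]
    - [0,[-0.15,0.45,0],[0,0.28,-0.01]]
    - [0,[-0.2,0.57,0],[0,0.34,-0.01]]
    - [0,[-0.26,0.69,0],[-0.003,0.4,-0.02]]
    - [0,[-0.32,0.8,0],[-0.006,0.455,-0.023]]
    - [0,[-0.38,0.9,0],[-0.006,0.455,-0.023]]
    - [0,[-0.42,0.97,-0.02],[-0.006,0.455,-0.023]]
    - [0,[-0.431,1.0,-0.05],[-0.006,0.455,-0.023]]
    - [0,[-0.431,1.0,-0.1],[-0.006,0.455,-0.023]]

```text
time: 12.15
tool_pos: [0.4553, 0.3388, 0.3261]
tool_rot: [-0.211, 0.674, 0.676, -0.208]
contact_force: [0.8, -1.4, -1.6]
gripper_width: 0.116
grasp_force: 60.8
```

```bash
python3 - <<'E'
from h import *
print(pose()[0],monitor.state()['joint_pos'].round(2))
o=np.array([.458+.0085,.337,.118])
for z in (.25,.06,.02,0): go(tcp(o+[0,0,z],0,0),tool(0,0))
E
```

```text
[0.45529023 0.33879128 0.32610004] [0.39 0.23 1.31 0.26 2.16 0.47]
shift [ 0.001 -0.006  0.088] turn [-0.003  0.006 -0.001] rows 0.6 0.1
shift [ 0.001 -0.006 -0.546] turn [-0.003  0.006 -0.001] rows 3.9 0.1
shift [ 0.001 -0.006 -0.679] turn [-0.003  0.006 -0.001] rows 4.9 0.1
shift [ 0.001 -0.006 -0.746] turn [-0.003  0.006 -0.001] rows 5.4 0.1
```

Call:
arm_command:
  rows:
    - [0,[0,-0.003,-0.05],[0,0.006,0]]
    - [0,[0,-0.006,-0.13],[0,0.006,0]]
    - [0,[0,-0.006,-0.22],[0,0.006,0]]
    - [0,[0,-0.006,-0.31],[0,0.006,0]]
    - [0,[0,-0.006,-0.4],[0,0.006,0]]
    - [0,[0,-0.006,-0.48],[0,0.006,0]]
    - [0,[0,-0.006,-0.54],[0,0.006,0]]
    - [0,[0,-0.006,-0.59],[0,0.006,0]]
    - [0,[0,-0.006,-0.62],[0,0.006,0]]
    - [0,[0,-0.006,-0.63],[0,0.006,0]]
    - [0,[0,-0.006,-0.63],[0,0.006,0]]

```text
time: 13.07
tool_pos: [0.4536, 0.3343, 0.1346]
tool_rot: [-0.217, 0.673, 0.674, -0.214]
contact_force: [0.2, -0.1, -1.8]
gripper_width: 0.117
grasp_force: 60.8
```

```bash
python3 - <<'E'
from h import *
grab('scene');grab('top')
from m import *
p0,_=pose(); print(p0, 'expected underside z', p0[2]-(.115-.019*C))
B=((100,120,40),(125,255,255))
for n,box in [('top',(180,250,345,410)),('scene',(480,200,660,390))]:
    p,_m=sel(n,box,*B); show('blue',p)
    q=p[p[:,2]<.1]; show('low',q)
    print([ (round(x,3),np.percentile(q[abs(q[:,0]-x)<.01][:,2],[5,50,95]).round(3).tolist()) for x in np.arange(.37,.56,.02) if (abs(q[:,0]-x)<.01).sum()>5])
go(tcp([.4665,.337,.118],0,0),tool(0,0))
E
```

```text
[0.45424609 0.3349994  0.13634961] expected underside z 0.03691350243329207
blue 384 med [0.4657 0.401  0.0639] z5-95 [0.0369 0.1602] (array([466.9, 348.3]), array([124.9, 216.5]), 23.6)
low 306 med [0.4602 0.3952 0.056 ] z5-95 [0.0362 0.084 ] (array([466.9, 348.3]), array([124.9, 216.5]), 23.6)
[(np.float64(0.39), [0.053, 0.062, 0.082]), (np.float64(0.41), [0.045, 0.053, 0.08]), (np.float64(0.43), [0.036, 0.044, 0.074]), (np.float64(0.45), [0.036, 0.061, 0.087]), (np.float64(0.47), [0.038, 0.066, 0.091]), (np.float64(0.49), [0.036, 0.064, 0.082]), (np.float64(0.51), [0.036, 0.045, 0.082]), (np.float64(0.53), [0.036, 0.043, 0.079])]
blue 2076 med [0.4683 0.3346 0.0476] z5-95 [0.0364 0.1554] (array([413.6, 346.3]), array([192.3, 329.4]), 81.0)
low 1859 med [0.4634 0.3345 0.0442] z5-95 [0.0362 0.0795] (array([400.9, 348.3]), array([192.3, 303.7]), 81.0)
[(np.float64(0.39), [0.05, 0.058, 0.067]), (np.float64(0.41), [0.039, 0.046, 0.074]), (np.float64(0.43), [0.036, 0.04, 0.073]), (np.float64(0.45), [0.036, 0.04, 0.072]), (np.float64(0.47), [0.036, 0.04, 0.08]), (np.float64(0.49), [0.036, 0.04, 0.08]), (np.float64(0.51), [0.059, 0.076, 0.082]), (np.float64(0.53), [0.038, 0.06, 0.08]), (np.float64(0.55), [0.043, 0.065, 0.081])]
shift [ 0.005  0.007 -0.113] turn [-0.004 -0.004  0.   ] rows 0.8 0.1
```

Floor top reads 0.040 and level, so the underside is at 0.036. I lower it 33 mm onto the 3 mm mat.

Call:
arm_command:
  rows:
    - [0,[0.004,0.005,-0.03],[0,0,0]]
    - [0,[0.004,0.005,-0.06],[0,0,0]]
    - [0,[0.004,0.005,-0.08],[0,0,0]]
    - [0,[0.004,0.005,-0.095],[0,0,0]]
    - [0,[0.004,0.005,-0.105],[0,0,0]]
    - [0,[0.004,0.005,-0.11],[0,0,0]]
    - [0,[0.004,0.005,-0.11],[0,0,0]]
    - [0,[0.004,0.005,-0.11],[0,0,0]]

```text
time: 13.83
tool_pos: [0.4543, 0.3365, 0.1034]
tool_rot: [-0.217, 0.673, 0.674, -0.214]
contact_force: [-3.7, -1.5, 4.2]
gripper_width: 0.116
grasp_force: 61.3
```

Call:
arm_command:
  rows:
    - [85,[0,0,0],[0,0,0]]
    - [85,[0,0,0],[0,0,0]]
    - [85,[0,0,0],[0,0,0]]
    - [85,[0,0,0],[0,0,0]]
    - [85,[0,0,0],[0,0,0]]
    - [85,[0,0,0],[0,0,0]]
    - [85,[0,0,0],[0,0,0]]
    - [85,[0,0,0],[0,0,0]]

```text
time: 14.5
tool_pos: [0.4546, 0.3364, 0.1021]
tool_rot: [-0.217, 0.673, 0.674, -0.214]
contact_force: [-0.7, -0.0, 0.5]
gripper_width: 0.993
grasp_force: 0.0
```

Call:
arm_command:
  rows:
    - [85,[0.02,0,0.03],[0,0,0]]
    - [85,[0.057,0,0.082],[0,0,0]]
    - [85,[0.115,0,0.164],[0,0,0]]
    - [85,[0.172,0,0.246],[0,0,0]]
    - [85,[0.229,0,0.328],[0,0,0]]
    - [85,[0.286,0,0.41],[0,0,0]]
    - [85,[0.3,0,0.5],[0,0,0]]
    - [85,[0.3,0,0.6],[0,0,0]]
    - [85,[0.3,0,0.7],[0,0,0]]
    - [85,[0.3,0,0.75],[0,0,0]]
    - [85,[0.3,0,0.75],[0,0,0]]

```text
time: 15.42
tool_pos: [0.5459, 0.3368, 0.3327]
tool_rot: [-0.215, 0.673, 0.675, -0.21]
contact_force: [1.3, -0.8, 0.4]
gripper_width: 0.994
grasp_force: 0.0
```

```bash
python3 - <<'E'
from h import *
print(pose()[0],monitor.state()['joint_pos'].round(2))
a=grab('scene')['color'];b=grab('top')['color'];w=grab('wrist')['color']
cv2.imwrite('pics/placed.png',np.hstack([cv2.resize(a[110:280,220:430],(400,324)),cv2.resize(b[120:270,110:295],(400,324))])[...,::-1])
from m import *
for n,bt in [('top',(345,318,378,345)),('scene',(440,260,472,282))]:
    p,m=sel(n,bt,(50,90,60),(80,255,255),(.1,.14)); 
    if len(p): show('gb'+n,p); v,u=np.nonzero(m); print('pix',u.mean(),v.mean())
E
```

```text
[0.5459406  0.33683855 0.33272933] [0.34 0.43 1.06 0.25 2.22 0.43]
gbtop 54 med [0.4638 0.0874 0.1163] z5-95 [0.1082 0.1265] (array([462.9,  86. ]), array([24.7, 24.2]), 89.4)
pix 231.38888888888889 213.38888888888889
gbscene 30 med [0.4718 0.0806 0.1208] z5-95 [0.1134 0.1271] (array([464.7,  81.6]), array([25.8, 31.2]), 26.7)
pix 291.7 173.53333333333333
```

View pics/placed.png

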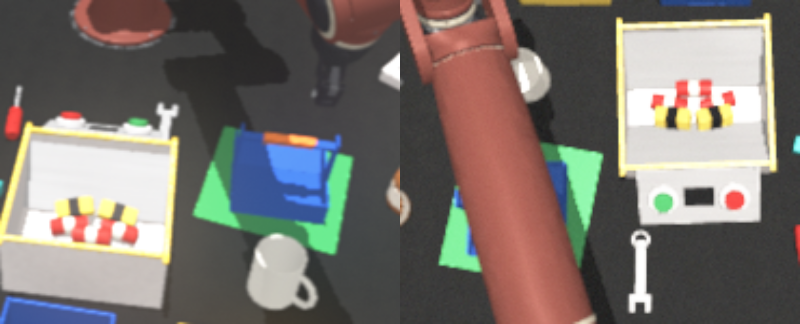

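The carrier stands upright on the mat and five parts are in the hopper. Next is the pre-press pose, tool along the panel normal and fingers shut.

```bash
cat >> h.py <<'E'
def press(b,off): # TCP at off along panel normal from point b
    n=Ro.from_euler('z',2.3,degrees=True).apply([-S,0,C]); go(np.array(b)+off*n,tool(2.3,70))
E
python3 - <<'E'
from h import *
press([.467,.085,.115],.2)
E
```

```text
shift [-0.64  -0.853 -0.155] turn [ 0.013 -0.784  0.021] rows 7.8 9.9
```

Call:
arm_command:
  rows:
    - [0,[-0.02,-0.1,0.05],[0,-0.05,0]]
    - [0,[-0.08,-0.22,0.08],[0,-0.12,0]]
    - [0,[-0.16,-0.34,0.08],[0,-0.2,0]]
    - [0,[-0.24,-0.45,0.06],[0.005,-0.27,0.005]]
    - [0,[-0.32,-0.55,0.03],[0.008,-0.34,0.01]]
    - [0,[-0.4,-0.65,0],[0.008,-0.41,0.01]]
    - [0,[-0.48,-0.75,-0.05],[0.01,-0.48,0.015]]
    - [0,[-0.56,-0.82,-0.1],[0.01,-0.55,0.02]]
    - [0,[-0.62,-0.85,-0.15],[0.013,-0.62,0.021]]
    - [0,[-0.64,-0.853,-0.155],[0.013,-0.69,0.021]]
    - [0,[-0.64,-0.853,-0.155],[0.013,-0.76,0.021]]
    - [0,[-0.64,-0.853,-0.155],[0.013,-0.784,0.021]]

```text
time: 16.57
tool_pos: [0.4078, 0.1027, 0.2796]
tool_rot: [0.2, 0.667, 0.69, 0.196]
contact_force: [-0.8, 0.3, 0.3]
gripper_width: -0.001
grasp_force: 0.0
```

```bash
cat > btn.py <<'E'
from h import *
p,r=pose(); print(p,monitor.state()['joint_pos'].round(2))
f=grab('wrist'); hsv=cv2.cvtColor(f['color'],cv2.COLOR_RGB2HSV); P=cloud(f)
m=(cv2.inRange(hsv,(45,90,50),(85,255,255))>0)&(P[...,2]>.08)&(P[...,2]<.15)&(abs(P[...,0]-.467)<.06)&(abs(P[...,1]-.085)<.05)
q=P[m]; print(len(q)); 
if len(q):
    c=q.mean(0); print('centre',c.round(4),np.percentile(q,[2,98],axis=0).round(4).tolist(),'normal',np.linalg.svd(q-c,full_matrices=False)[2][2].round(3))
    v,u=np.nonzero(m); print(u.min(),u.max(),v.min(),v.max())
w=(cv2.inRange(hsv,(0,0,0),(179,80,255))>0)&(abs(P[...,0]-.467)<.035)&(abs(P[...,1]-.025)<.012)&(P[...,2]>.05)&(P[...,2]<.15)
if w.sum()>20:
    a=P[w]; print('panel',w.sum(),a.mean(0).round(4),np.linalg.svd(a-a.mean(0),full_matrices=False)[2][2].round(3))
E
python3 btn.py
```

```text
[0.40775847 0.10274362 0.27959425] [ 0.11 -1.01  2.3  -0.06  1.28  0.08]
526
centre [0.4607 0.0876 0.12  ] [[0.4496, 0.0739, 0.113], [0.4724, 0.1005, 0.1267]] normal [-0.516  0.043  0.855]
207 232 168 193
panel 1192 [0.4666 0.0251 0.0965] [ 0.592  0.034 -0.805]
```

```bash
python3 - <<'E'
from h import *
for o in (.07,.04,.01,-.009): press([.463,.0865,.119],o)
E
```

```text
shift [ 0.05  -0.066 -0.345] turn [ 0.01  -0.025  0.005] rows 2.5 0.3
shift [ 0.107 -0.064 -0.427] turn [ 0.01  -0.025  0.005] rows 3.2 0.3
shift [ 0.164 -0.062 -0.508] turn [ 0.01  -0.025  0.005] rows 3.9 0.3
shift [ 0.2  -0.06 -0.56] turn [ 0.01  -0.025  0.005] rows 4.3 0.3
```

Call:
arm_command:
  rows:
    - [0,[0.02,-0.02,-0.05],[0,0,0]]
    - [0,[0.05,-0.066,-0.12],[0,0,0]]
    - [0,[0.05,-0.066,-0.2],[0.01,-0.025,0.005]]
    - [0,[0.05,-0.066,-0.25],[0.01,-0.025,0.005]]
    - [0,[0.05,-0.066,-0.25],[0.01,-0.025,0.005]]

```text
time: 17.03
tool_pos: [0.4276, 0.0859, 0.2046]
tool_rot: [0.204, 0.663, 0.689, 0.212]
contact_force: [-0.1, 0.0, -0.5]
gripper_width: -0.001
grasp_force: 0.0
```

```bash
python3 btn.py; python3 - <<'E'
from h import *
for o in (.07,.04,.01,-.009): press([.463,.0865,.119],o)
E
```

```text
[0.42761788 0.08585254 0.20461174] [ 0.02 -1.01  2.43  0.01  1.12 -0.02]
1016
centre [0.4581 0.0861 0.1185] [[0.4463, 0.0713, 0.11], [0.4701, 0.1003, 0.1264]] normal [ 0.566 -0.014 -0.825]
213 248 172 207
panel 1561 [0.4614 0.0263 0.0927] [ 0.614 -0.02  -0.789]
shift [-0.02  -0.004 -0.107] turn [ 0.001 -0.005  0.001] rows 0.8 0.1
shift [ 0.038 -0.002 -0.189] turn [ 0.001 -0.005  0.001] rows 1.4 0.1
shift [ 0.095  0.001 -0.271] turn [ 0.001 -0.005  0.001] rows 2.1 0.1
shift [ 0.131  0.002 -0.322] turn [ 0.001 -0.005  0.001] rows 2.5 0.1
```

Joint 2 is at its range end, so I'll lean the tool 12° less than the panel normal.

```bash
python3 - <<'E'
from h import *
b=np.array([.461,.0863,.1185]); n=Ro.from_euler('z',2.3,degrees=True).apply([-S,0,C])
for o in (.05,.02,.005,-.006,-.009): go(b+o*n,tool(2.3,58))
E
```

```text
shift [ 0.012 -0.003 -0.163] turn [-0.005  0.128  0.001] rows 1.2 1.6
shift [ 0.069 -0.001 -0.245] turn [-0.005  0.128  0.001] rows 1.8 1.6
shift [ 0.098  0.    -0.286] turn [-0.005  0.128  0.001] rows 2.2 1.6
shift [ 0.119  0.001 -0.316] turn [-0.005  0.128  0.001] rows 2.4 1.6
shift [ 0.125  0.001 -0.324] turn [-0.005  0.128  0.001] rows 2.5 1.6
```

Call:
arm_command:
  rows:
    - [0,[0.012,-0.003,-0.05],[-0.005,0.128,0]]
    - [0,[0.012,-0.003,-0.1],[-0.005,0.128,0]]
    - [0,[0.012,-0.003,-0.15],[-0.005,0.128,0]]
    - [0,[0.03,-0.003,-0.19],[-0.005,0.128,0]]
    - [0,[0.05,-0.001,-0.218],[-0.005,0.128,0]]
    - [0,[0.05,-0.001,-0.218],[-0.005,0.128,0]]

```text
time: 17.58
tool_pos: [0.4453, 0.0863, 0.1463]
tool_rot: [0.14, 0.678, 0.706, 0.145]
contact_force: [0.0, 0.3, -1.8]
gripper_width: 0.002
grasp_force: 0.0
```

```bash
python3 btn.py; python3 - <<'E'
from h import *
print(monitor.state()['contact_force'])
b=np.array([.461,.0863,.1185]); n=Ro.from_euler('z',2.3,degrees=True).apply([-S,0,C])
for o in (.02,.005,0,-.006,-.009): go(b+o*n,tool(2.3,58))
f=pickle.load(open('wrist.pkl','rb')); cv2.imwrite('pics/w3.png',f['color'][...,::-1])
E
```

```text
[0.44527754 0.08627664 0.14634154] [ 0.02 -0.71  2.34  0.01  1.1  -0.02]
1579
centre [0.4584 0.0866 0.1185] [[0.4464, 0.0713, 0.11], [0.4705, 0.1005, 0.1264]] normal [ 0.562 -0.038 -0.826]
236 281 191 236
panel 933 [0.4658 0.0259 0.0955] [ 0.574  0.025 -0.819]
[ 0.01272958  0.34225235 -0.86679183]
shift [ 0.014 -0.001 -0.042] turn [0.    0.004 0.   ] rows 0.3 0.0
shift [ 0.042 -0.    -0.083] turn [0.    0.004 0.   ] rows 0.7 0.0
shift [ 0.052  0.    -0.096] turn [0.    0.004 0.   ] rows 0.8 0.0
shift [ 0.063  0.001 -0.113] turn [0.    0.004 0.   ] rows 0.9 0.0
shift [ 0.069  0.001 -0.121] turn [0.    0.004 0.   ] rows 1.0 0.0
```

View pics/w3.png

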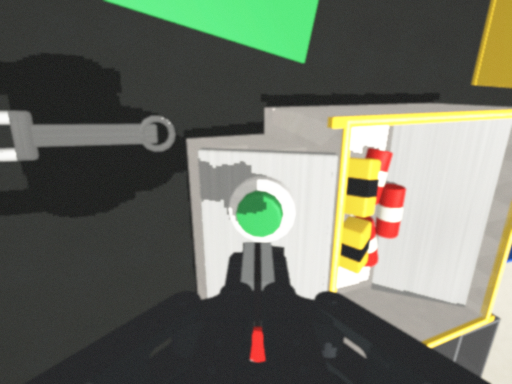

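The cap is fully visible at (260,213), with the shut fingertips just below it in view. Pressing in stages.

Call:
arm_command:
  rows:
    - [0,[0.02,0,-0.04],[0,0,0]]
    - [0,[0.04,0,-0.08],[0,0,0]]
    - [0,[0.046,0,-0.093],[0,0,0]]
    - [0,[0.05,0,-0.1],[0,0,0]]
    - [0,[0.054,0,-0.104],[0,0,0]]
    - [0,[0.054,0,-0.104],[0,0,0]]

```text
time: 18.13
tool_pos: [0.462, 0.086, 0.1168]
tool_rot: [0.141, 0.678, 0.706, 0.146]
contact_force: [-0.8, 0.3, -0.4]
gripper_width: -0.002
grasp_force: 0.0
```

Call:
arm_command:
  rows:
    - [0,[0.002,0,-0.003],[0,0,0]]
    - [0,[0.004,0,-0.006],[0,0,0]]
    - [0,[0.006,0,-0.008],[0,0,0]]
    - [0,[0.008,0,-0.011],[0,0,0]]
    - [0,[0.008,0,-0.011],[0,0,0]]

```text
time: 18.55
tool_pos: [0.4639, 0.0859, 0.1123]
tool_rot: [0.141, 0.679, 0.706, 0.146]
contact_force: [0.1, -0.1, 0.1]
gripper_width: -0.002
grasp_force: 0.0
```

Call:
arm_command:
  rows:
    - [0,[0.002,0,-0.003],[0,0,0]]
    - [0,[0.004,0,-0.006],[0,0,0]]
    - [0,[0.006,0,-0.008],[0,0,0]]
    - [0,[0.006,0,-0.008],[0,0,0]]

```text
time: 18.88
tool_pos: [0.4657, 0.0859, 0.1098]
tool_rot: [0.141, 0.679, 0.706, 0.146]
contact_force: [-0.0, 0.9, -0.2]
gripper_width: -0.002
grasp_force: 0.0
```

```bash
python3 btn.py; python3 -c "
from h import *
print(monitor.state()['contact_force'])"
```

```text
[0.46565612 0.08590361 0.10979657] [ 0.02 -0.59  2.34  0.01  0.99 -0.02]
1604
centre [0.4579 0.0916 0.118 ] [[0.446, 0.0786, 0.1096], [0.4716, 0.1008, 0.1268]] normal [ 0.566 -0.165 -0.808]
225 280 211 254
panel 368 [0.4409 0.0315 0.0782] [-0.573 -0.034  0.819]
[ 0.32551739 -0.18756313 -0.37764557]
```

Call:
arm_command:
  rows:
    - [0,[0.002,0,-0.003],[0,0,0]]
    - [0,[0.004,0,-0.006],[0,0,0]]
    - [0,[0.006,0,-0.008],[0,0,0]]
    - [0,[0.006,0,-0.008],[0,0,0]]

```text
time: 19.27
tool_pos: [0.4675, 0.0859, 0.1074]
tool_rot: [0.141, 0.679, 0.706, 0.146]
contact_force: [0.5, 0.3, 0.7]
gripper_width: -0.004
grasp_force: 0.0
```

```bash
python3 - <<'E'
from h import *
f=grab('wrist'); s=monitor.state(); print(s['tool_pos'],s['contact_force'])
a=grab('scene')['color']
cv2.imwrite('pics/w4.png',np.hstack([cv2.resize(f['color'][150:330,180:360],(400,400)),cv2.resize(a[120:220,230:330],(400,400))])[...,::-1])
# fingertip depth: nearest points near projected TCP
P=cloud(f); K=f['mtx']; X=f['R']@s['tool_pos']+f['t']; uv=K@X/X[2]; print('tcp pix',uv[:2].round(1),X[2].round(4))
u,v=uv[:2].astype(int)
for dv in range(-24,20,4): print(v+dv,P[v+dv,u].round(4),f['color'][v+dv,u])
E
```

```text
[0.46747999 0.08591348 0.10750693] [-0.01648915  0.13876685 -0.56125811]
tcp pix [257.7 232.7] 0.1887
208 [0.4645 0.1038 0.1118] [188 185 181]
212 [0.4645 0.1014 0.112 ] [140 161 140]
216 [0.4626 0.1008 0.1164] [ 45 121  65]
220 [0.4608 0.1003 0.1206] [ 51 128  71]
224 [0.4609 0.0979 0.1206] [ 53 135  74]
228 [0.461  0.0955 0.1207] [ 48 129  72]
232 [0.4609 0.0933 0.121 ] [ 46 127  67]
236 [0.461  0.0908 0.121 ] [ 50 130  72]
240 [0.4611 0.0883 0.1209] [ 52 127  69]
244 [0.4529 0.0961 0.1393] [40 40 38]
248 [0.451  0.0963 0.1435] [37 38 38]
```

View pics/w4.png

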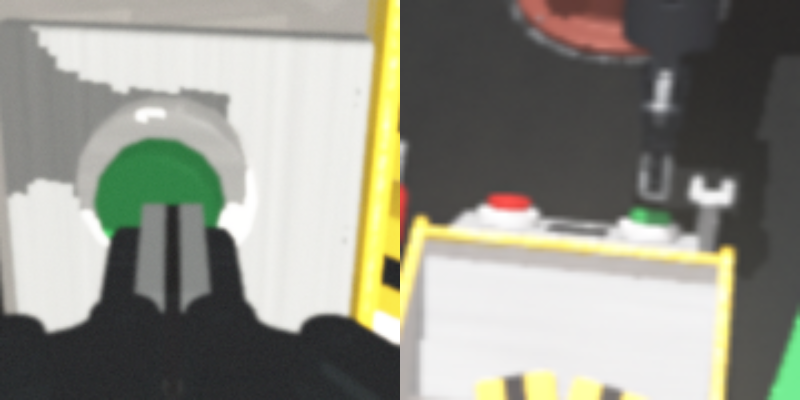

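The fingertips are visibly still short of the cap (scene crop: tip at (655,195), cap at (650,213)). I'll measure that gap.

```bash
python3 - <<'E'
from h import *
f=pickle.load(open('scene.pkl','rb')); P=cloud(f)
for v in range(158,180,1): print(v,P[v,293].round(3),f['color'][v,293], P[v,289].round(3),f['color'][v,289])
E
```

```text
158 [0.457 0.081 0.177] [63 63 63] [0.256 0.052 0.003] [73 72 71]
159 [0.455 0.081 0.172] [69 68 69] [0.261 0.052 0.002] [77 76 74]
160 [0.454 0.081 0.166] [74 74 75] [ 0.264  0.053 -0.   ] [81 80 79]
161 [0.456 0.082 0.164] [73 73 73] [0.27  0.054 0.   ] [83 83 81]
162 [0.458 0.082 0.161] [65 65 65] [0.277 0.055 0.001] [86 86 85]
163 [0.453 0.082 0.153] [64 64 64] [ 0.278  0.055 -0.003] [96 96 96]
164 [0.46  0.083 0.155] [67 67 67] [0.289 0.056 0.002] [100  99  99]
165 [0.462 0.083 0.152] [73 74 74] [ 0.291  0.057 -0.001] [101 102 101]
166 [0.463 0.083 0.149] [66 66 65] [ 0.296  0.057 -0.001] [105 105 105]
167 [0.467 0.084 0.149] [78 77 77] [0.304 0.058 0.   ] [98 98 97]
168 [0.459 0.084 0.137] [117 117 118] [ 0.308  0.059 -0.001] [89 89 87]
169 [0.461 0.084 0.134] [131 131 132] [ 0.312  0.059 -0.002] [71 70 68]
170 [ 0.312  0.074 -0.005] [87 86 85] [ 0.319  0.06  -0.001] [62 59 56]
171 [0.327 0.076 0.004] [62 63 57] [0.328 0.061 0.003] [68 89 67]
172 [0.329 0.076 0.001] [67 89 67] [0.456 0.071 0.114] [ 86 160  99]
173 [0.468 0.086 0.124] [ 73 123  81] [0.47  0.073 0.123] [ 99 206 122]
174 [0.471 0.086 0.122] [ 77 138  87] [0.475 0.073 0.123] [ 95 199 117]
175 [0.477 0.087 0.123] [ 83 140  93] [0.478 0.074 0.122] [152 217 162]
176 [0.48  0.087 0.121] [186 205 188] [0.479 0.074 0.118] [242 249 243]
177 [0.485 0.088 0.122] [255 255 255] [0.488 0.075 0.122] [253 252 252]
178 [0.489 0.088 0.121] [254 254 254] [0.485 0.075 0.115] [252 251 251]
179 [0.488 0.088 0.115] [248 248 248] [0.49  0.076 0.115] [249 249 249]
```

The tip is really near (0.460,0.085,0.133), about 13 mm above the cap (0.460,0.086,0.120). I go straight down, then inward along the normal.

Call:
arm_command:
  rows:
    - [0,[-0.005,-0.004,-0.012],[0,0,0]]
    - [0,[-0.008,-0.006,-0.024],[0,0,0]]
    - [0,[-0.01,-0.006,-0.034],[0,0,0]]
    - [0,[-0.01,-0.006,-0.034],[0,0,0]]

```text
time: 19.7
tool_pos: [0.4636, 0.084, 0.096]
tool_rot: [0.14, 0.679, 0.706, 0.145]
contact_force: [-0.2, 0.6, -0.8]
gripper_width: -0.004
grasp_force: 0.0
```

Call:
arm_command:
  rows:
    - [0,[0.002,0,-0.003],[0,0,0]]
    - [0,[0.004,0,-0.005],[0,0,0]]
    - [0,[0.006,0,-0.008],[0,0,0]]
    - [0,[0.006,0,-0.008],[0,0,0]]

```text
time: 20.03
tool_pos: [0.4664, 0.0841, 0.095]
tool_rot: [0.141, 0.679, 0.706, 0.146]
contact_force: [0.3, -0.1, 0.0]
gripper_width: -0.003
grasp_force: 0.0
```

```bash
cat > gap.py <<'E'
from h import *
f=grab('scene'); s=monitor.state(); print(s['tool_pos'].round(4),s['contact_force'].round(2)); P=cloud(f); c=f['color'].astype(int)
g=(c[...,1]-c[...,0]>25)&(abs(P[...,0]-.467)<.03)&(abs(P[...,1]-.083)<.03)&(P[...,2]>.09)
v,u=np.nonzero(g); print('cap',g.sum(),P[g].mean(0).round(4),'u',u.min(),u.max(),'v',v.min(),v.max(),'ztop',np.percentile(P[g][:,2],90).round(4))
t=(np.ptp(c,axis=2)<20)&(c.max(2)<150)&(abs(P[...,0]-.46)<.02)&(abs(P[...,1]-.083)<.03)&(P[...,2]>.1)&(P[...,2]<.2)
v,u=np.nonzero(t); 
for r in range(v.max()-5,v.max()+1): print('tip row',r,u[v==r].min() if (v==r).any() else '',u[v==r].max() if (v==r).any() else '',P[t&(np.arange(384)[:,None]==r)].mean(0).round(4))
E
python3 gap.py
```

```text
[0.4664 0.0841 0.0951] [-0.75 -0.59 -0.8 ]
cap 34 [0.4692 0.0807 0.1207] u 287 296 v 172 175 ztop 0.1251
tip row 167 289 295 [0.4616 0.0803 0.1429]
tip row 168 289 295 [0.4608 0.0805 0.138 ]
tip row 169 289 295 [0.4625 0.0809 0.1352]
tip row 170 289 295 [0.4636 0.0812 0.1319]
tip row 171 289 295 [0.4622 0.0814 0.1262]
tip row 172 294 294 [0.4673 0.0885 0.1276]
```

Tip and cap are aligned (u≈292) with about 5 mm left. Continuing inward.

Call:
arm_command:
  rows:
    - [0,[0.002,0,-0.004],[0,0,0]]
    - [0,[0.004,0,-0.008],[0,0,0]]
    - [0,[0.006,0,-0.012],[0,0,0]]
    - [0,[0.008,0,-0.016],[0,0,0]]
    - [0,[0.008,0,-0.016],[0,0,0]]

```text
time: 20.5
tool_pos: [0.4692, 0.0842, 0.0906]
tool_rot: [0.141, 0.679, 0.706, 0.146]
contact_force: [-1.2, 0.7, 1.9]
gripper_width: 0.0
grasp_force: 1.3
```

Call:
arm_command:
  rows:
    - [0,[0.002,0,-0.003],[0,0,0]]
    - [0,[0.004,0,-0.005],[0,0,0]]
    - [0,[0.004,0,-0.005],[0,0,0]]

```text
time: 20.75
tool_pos: [0.4702, 0.0842, 0.0891]
tool_rot: [0.141, 0.679, 0.706, 0.146]
contact_force: [-1.5, 0.6, 4.4]
gripper_width: 0.001
grasp_force: 1.9
```

Call:
arm_command:
  rows:
    - [0,[0.002,0,-0.003],[0,0,0]]
    - [0,[0.004,0,-0.005],[0,0,0]]
    - [0,[0.006,0,-0.008],[0,0,0]]
    - [0,[0.006,0,-0.008],[0,0,0]]

```text
time: 21.08
tool_pos: [0.4717, 0.0843, 0.0873]
tool_rot: [0.14, 0.679, 0.706, 0.146]
contact_force: [-9.8, 1.0, 11.2]
gripper_width: -0.001
grasp_force: 7.4
```

Call:
arm_command:
  rows:
    - [0,[0.002,0,-0.003],[0,0,0]]
    - [0,[0.004,0,-0.005],[0,0,0]]
    - [0,[0.004,0,-0.005],[0,0,0]]

```text
time: 21.33
tool_pos: [0.4723, 0.0843, 0.0869]
tool_rot: [0.14, 0.679, 0.706, 0.145]
contact_force: [-23.1, 0.7, 24.1]
gripper_width: 0.0
grasp_force: 16.8
```

Force rises sharply, which suggests the end stop. I'll check the cap's depth against its earlier value.

```bash
cat > cap.py <<'E'
from h import *
n=Ro.from_euler('z',2.3,degrees=True).apply([-S,0,C])
f=grab('wrist'); P=cloud(f); c=f['color'].astype(int)
near=(abs(P[...,0]-.462)<.045)&(abs(P[...,1]-.088)<.045)&(P[...,2]>.06)&(P[...,2]<.14)
g=near&(c[...,1]-c[...,0]>40); h=(P-np.array([.4608,.0866,.119]))@n
print('cap h',g.sum(),np.percentile(h[g],[10,50,90]).round(4))
w=near&(c.min(2)>110)&(np.ptp(c,axis=2)<25); print('ring/panel hist',np.histogram(h[w],np.arange(-.03,.012,.003)))
print(monitor.state()['contact_force'].round(1))
E
python3 cap.py
```

```text
cap h 1082 [-0.0068 -0.0053 -0.0045]
ring/panel hist (array([ 124,  232, 4237, 9962,  174,  180,  981, 1506,    0,   19,   52,
         60,   66]), array([-3.0000000e-02, -2.7000000e-02, -2.4000000e-02, -2.1000000e-02,
       -1.8000000e-02, -1.5000000e-02, -1.2000000e-02, -9.0000000e-03,
       -6.0000000e-03, -3.0000000e-03, -6.9388939e-18,  3.0000000e-03,
        6.0000000e-03,  9.0000000e-03]))
[-22.6  -0.3  24. ]
```

Call:
arm_command:
  rows:
    - [0,[-0.01,0,0.014],[0,0,0]]
    - [0,[-0.02,0,0.03],[0,0,0]]
    - [0,[-0.03,0,0.045],[0,0,0]]
    - [0,[-0.03,0,0.045],[0,0,0]]

```text
time: 21.72
tool_pos: [0.4637, 0.0841, 0.0986]
tool_rot: [0.141, 0.679, 0.706, 0.146]
contact_force: [0.0, -0.3, 0.5]
gripper_width: -0.002
grasp_force: 0.0
```

```bash
python3 cap.py; python3 gap.py
```

```text
cap h 1608 [-0.003   0.001   0.0019]
ring/panel hist (array([  97,  184, 4015, 8993,  129,  141,  842, 1273,    6,   11,    3,
          0,    0]), array([-3.0000000e-02, -2.7000000e-02, -2.4000000e-02, -2.1000000e-02,
       -1.8000000e-02, -1.5000000e-02, -1.2000000e-02, -9.0000000e-03,
       -6.0000000e-03, -3.0000000e-03, -6.9388939e-18,  3.0000000e-03,
        6.0000000e-03,  9.0000000e-03]))
[-0.5 -0.3  0.9]
[0.4636 0.084  0.0979] [-0.86  0.64  0.2 ]
cap 34 [0.4693 0.0807 0.1208] u 287 296 v 172 175 ztop 0.1244
tip row 165 289 295 [0.4555 0.0793 0.1461]
tip row 166 289 295 [0.457  0.0797 0.1431]
tip row 167 289 295 [0.4591 0.0801 0.1407]
tip row 168 289 295 [0.4604 0.0805 0.1376]
tip row 169 289 295 [0.4622 0.0819 0.1351]
tip row 170 290 295 [0.4587 0.0825 0.1276]
```

The cap travelled 6.3 mm against an unchanged panel, so it was fully in and has sprung back. Now I retreat and check everything once more.

Call:
arm_command:
  rows:
    - [0,[-0.03,0,0.06],[0,0,0]]
    - [0,[-0.05,0,0.15],[0,0.05,0]]
    - [0,[-0.05,0,0.25],[0,0.1,0]]
    - [0,[-0.05,-0.1,0.35],[0,0.15,0]]
    - [0,[-0.05,-0.2,0.4],[0,0.2,0]]
    - [0,[-0.05,-0.3,0.4],[0,0.2,0]]
    - [0,[-0.05,-0.4,0.4],[0,0.2,0]]
    - [0,[-0.05,-0.4,0.4],[0,0.2,0]]

```text
time: 22.48
tool_pos: [0.4491, -0.04, 0.218]
tool_rot: [0.029, 0.695, 0.717, 0.037]
contact_force: [-0.9, -0.1, -0.6]
gripper_width: 0.004
grasp_force: 0.0
```

```bash
python3 - <<'E'
from h import *
a=grab('scene')['color'];b=grab('top')['color']
from m import *
p,_=sel('top',(180,250,345,410),(100,120,40),(125,255,255),(-.01,.16)); show('carrier',p[p[:,2]>.02]); show('floor',p[p[:,2]<.015])
show('mat',sel('top',(180,250,345,410),(50,100,60),(80,255,255))[0])
cv2.imwrite('pics/final.png',np.hstack([cv2.resize(a[90:330,20:500],(400,300)),cv2.resize(b[80:290,30:450],(400,300))])[...,::-1])
E
```

```text
carrier 621 med [0.4252 0.3342 0.0341] z5-95 [0.0217 0.1273] (array([457.3, 341. ]), array([160.5, 158.8]), 89.9)
floor 982 med [0.4562 0.3411 0.0076] z5-95 [0.0008 0.0136] (array([457.4, 340.8]), array([158.6, 158.8]), 0.3)
mat 2048 med [0.4502 0.3183 0.0031] z5-95 [-0.0035  0.0098] (array([460.3, 340.4]), array([245.1, 243.6]), 79.8)
```

View pics/final.png

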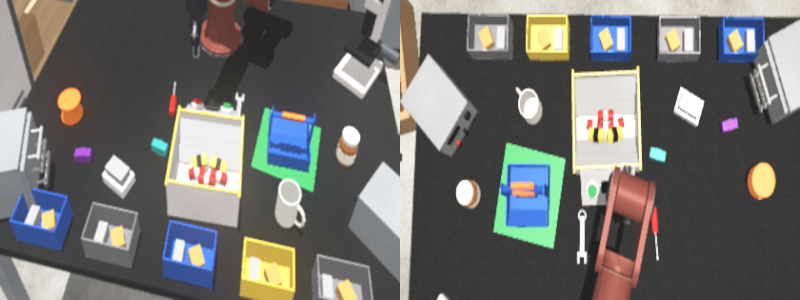

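The final picture shows the carrier centred on the mat, the parts in the hopper and the bystanders in place.

```bash
python3 -c "
from plant import manip
print(manip.job_done())"
```

```text
the job is handed in; nothing more can be done
None
```

The job is handed in: all five parts are in the hopper, the empty carrier stands upright and released on the mat, and the green button was then pressed fully in (about 6 mm of travel measured) and sprang back.

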